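# Press the travel case's stud shut with the snap pliers

### The job

The side flap of the red travel case stands ajar because its press stud is not done up. Pick up the snap pliers, squeeze the two stud tabs together between the jaws until the stud clicks and the flap stays shut, then lay the pliers flat back down on the counter, clear of the case. Work the stud with the pliers, not with your fingers, and leave the other things on the counter as they are.

Things in the scene. Friction and masses are not known exactly. Their poses are not given: they have to be found in the camera images.
- pliers: Snap pliers, 147 mm long, 22 mm thick, about 0.115 kg, lying flat, sprung open: two steel jaws, two black handles. Origin: on the pivot, at the underside. x points from pivot to jaws, z up along the pivot; symmetrical about the x-z plane. Handles end 95 mm behind the pivot, 74 mm over their tails; jaws end 52 mm ahead when closed and are 14 mm thick; 60 mm over the open jaws.
- handles (a point): The place to grip the pliers: midway between the black handles, 54 mm behind the pivot, 11 mm above the underside. Axes as pliers; pinch along y. Sprung open it is 62 mm wide here over the outsides; each handle takes 8 N to begin closing, 13 N when closed (about 20 N with the stud), so a light squeeze to 55-58 mm is enough to carry them. Released, they spring open.
- jaws (a point): Point midway between the jaws, 44 mm ahead of the pivot, 11 mm above the underside. Axes as pliers. Sprung open, the jaws are 38 mm apart here; they close by about 0.8 of the squeeze at the handles and are parallel and 12 mm apart when the handles are about 28 mm wide (25 mm with play under a firm squeeze).
- case: Red travel case, open box 140 (x) by 90 (y) by 80 mm high, fixed. Origin: centre of underside; front looks to its -x, roughly to the robot. Two stud tabs, each 4 mm thick, 35 to 65 mm above the counter, stand 31 mm forward from its front right corner: the left (+y) is fixed to the case, the right (-y) is the end of the hinged flap. Each has a steel cap, 16 mm across, 2 mm proud, on its outside.
- stud (a point): Middle of the press stud as when shut: between the tabs' inner faces, 50 mm above the counter, 18 mm ahead of the case's front, 13 mm behind the tabs' front ends. Axes as case: bring the jaws in along +x; the stud presses along y. Shut, the caps lie 6 mm to each side of this point; at the start the flap's tab stands 7 mm further out (cap outside at y = -13 mm).
- flap (a joint): Angle of the flap about its upright hinge on the case's right side, 88 mm behind the stud: 0 = ajar as at the start, 0.08 = stud shut. Closing takes up to about 7 N at the stud; past about 0.05 the stud snaps shut by itself and holds; before that the flap springs back open.
- lug: The fixed left (+y) stud tab of the case. Origin and axes as case.
- mug: White ceramic mug, 78 mm across, 88 mm high, loose. Origin: centre of its underside.
- styptic: Aluminium tube with screw-top lid, 29 mm across, 92 mm high, standing on its lid, loose. Origin: centre of its underside.
- jar: Amber glass jar with white lid, 60 mm across, 55 mm high, loose. Origin: centre of its underside.
- nail_file: Chrome nail file with dark handle, 125 mm long, 14 mm wide, up to 6 mm high, lying loose. Origin: its underside, near the middle; x along it.
- soap_dish: White soap dish with a bar of soap, 110 by 80 by 28 mm high, loose. Origin: centre of its underside.
- comb: Black comb, 150 by 33 by 5 mm, lying loose. Origin: its underside, near the middle; x along it.
- brush_tube: Grey and white toothbrush case, 185 by 26 by 22 mm high, lying loose. Origin: its underside, near the middle; x along it.

How it is judged:
By the outcome, as a careful person would: the job done as asked, in the order asked, and still so for the second after the job is handed in, with the robot touching nothing.
It also fails if it takes over 53 s, if anything falls off the work surface, if the arm or the gripper's body presses on something with over 40 N, if the wrist force passes 120 N, or if a joint passes its speed limit or range.

### The arm

A 7-joint arm with a two-finger parallel gripper is mounted at the origin on the work surface. World frame = base frame: x ahead of the robot, y to its left, z up, the work surface at z = 0. Lengths are in m, angles in rad, forces in N, time in s.
With the tool pointing down it reaches from about 0.4 to 0.85 m from the base axis. Payload 10.4 kg.
Tool frame: the origin (TCP) lies midway between the tips of the shut fingers; the grasp point (between the pads) lies 19 mm behind it (manip.tcp_to_grasp is the distance from the TCP to the grasp point, in m); x points along the fingers, y is the direction in which the jaws open and shut, and the axes are right-handed (so a half turn about x gives the same grasp; the last joint's range is limited). The gripper opens to 85 mm and grips with 20 to 120 N. Pads are 22 mm wide; open, the fingers measure 114 mm over their backs; the gripper's body (76 mm by 85 mm) begins 54 mm behind the grasp point. The pads swing forward as they close: fully open they stand 13 mm farther back than shut.
Start: joints at [-1.207, 0.332, -0.065, 1.46, 0.022, 1.35, -0.088], TCP at [0.236, 0.579, 0.231] pointing down, gripper open.
Joint ranges: [-2.6, 2.6], [-0.5, 2.12], [-1.47, 1.34], [0.16, 2.42], [-1.27, 4.41], [0.06, 2.06], [-2.6, 2.6]. Speed limits (rad/s): [2.22, 2.22, 2.79, 2.79, 3.14, 3.14, 3.14].

### API

Orientations are given as a unit quaternion [x, y, z, w].
In Python, from workcell import monitor, viewer, manip gives the robot as it stands. The module is installed in compiled form; this text tells all that it offers.
- The arm moves only by the tool send_rows, never from a script. Its arguments are lists of equal length, an entry for each row: "grip": the closure in counts, from 0 (fully open) to 255 (shut); "offset": the shift along the tool's x, y, z in mm, a list of three; "twist": the turn about the tool's x in degrees. In form: {"grip": [grip, ...], "offset": [[tx, ty, tz], ...], "twist": [twist, ...]}. A call has exactly 5 rows; each row is the pose to reach, as a shift and turn from the pose commanded when the call began, along the tool's axes at that moment; what a row does not reach only later rows make up. A row lasts 1/12 s, in which the tool goes at most 41.7 mm and 7.16 degrees, less where a joint would pass 70% of its speed; a pose out of reach is approached as far as the arm can. A call with a gripper value outside its range is refused whole. The fingers move at their own pace and stop on an object; "newtons" is the grip in N (left out, the last holds). Time passes only in rows, so rows that repeat a pose let the fingers close, or fill a call up. It gives the time, the measured TCP pose, the force and the opening at its end, in the units of the state.
- monitor.get_obs(): the state, without advancing time (a new reading comes with each control period).
- viewer.camera(name): name is "scene" or "top" or "wrist"; returns (picture, depth): 400x640x3 uint8, blue, green, red; 400x640 float32, m along the optical axis (not along the pixel's ray), 0 where there is no reading.
- viewer.camera_model(name): a dict with "camera_matrix" (3x3 intrinsics, pixels), "R" (3x3) and "t" (3): a world point X has camera coordinates R X + t; the wrist camera has in their place "mount" (4x4, takes a point from camera to tool coordinates, whose origin is the TCP and whose axes are the tool frame's). Camera axes: x right, y down, z forward; pixel columns grow to the right and rows downward; lengths in m; the calibration is good to about 2 mm. A picture is of the moment at which its call begins: read the wrist's pose just before it. camera_model takes no time and is no camera call.
- manip.hand_in(): hands the job in, once; it reports no verdict.
Trained networks look in the newest picture that a camera, given by its name, has taken for a name from the list of things; names that differ only in an ending like _2 or _b are one class to them, and where a whole thing is asked for, a point or a joint stands for the part that bears it (a point fixed in the world has none). Each returns a list of dicts, best first, with "score" (0 to 1); they miss things now and then, are a little off and sometimes report something else, mostly with a low value. They report only what shows in the picture. A call takes as long as a camera call.
- viewer.recognise(target, camera): "box" ([left, top, width, height] in pixels, round what is visible of it).
- viewer.regions_of(target, camera): "region" (400x640 bool, what is visible of it) and "box" ([left, top, width, height] in pixels, round what is visible of it).
- viewer.spot_point(target, camera): "position" ([column, row] in pixels: a listed point, or the origin of a listed thing).
The state is a dict: "clock": time; "joint_pos": joint angles; "joint_velocities": joint speeds; "tau": joint torques, N m; "position": TCP position; "ee_rot": TCP orientation; "ft_force": force on the tool from outside, world axes, zero at the start; "torque": the same for the moment, N m; "grip_width": opening from 0.0 (shut) to 1.0 (fully open).
Only numpy, scipy, OpenCV 4.12 (cv2) and the standard library are available. Lean on these libraries where they do the work, as an engineer would, in place of code of your own. Each camera call takes 0.05 s, during which the arm holds its last target.

## Working session

There is one attempt and no reset: what is moved stays moved. The work goes in short steps, Python scripts to look and compute and a tool call to move; the robot and the scene stay as the last step left them, time stands still between calls to the robot, and variables do not carry over. Pictures are saved under pics/ and viewed, and the job is handed in when it is done.

Besides the shell and the picture viewer there is one more tool, called as name([rows], argument=value, ...), one row to a line, values as JSON. send_rows: Moves the arm, as the interface text tells. Its arguments: {"type":"object","properties":{"grip":{"type":"array","items":{"type":"number"}},"offset":{"type":"array","items":{"type":"array","items":{"type":"number"}}},"twist":{"type":"array","items":{"type":"number"}},"newtons":{"type":"number"}},"required":["grip","offset","twist"]}

```bash
mkdir -p pics; ls; python3 - <<'E'
from workcell import monitor, viewer, manip
import cv2
o=monitor.get_obs(); print({k:o[k] for k in('clock','joint_pos','position','ee_rot','grip_width','ft_force')}, manip.tcp_to_grasp)
for n in('scene','top'):
    p,d=viewer.camera(n); cv2.imwrite(f'pics/{n}0.png',p)
    m=viewer.camera_model(n); print(n,m)
print(viewer.camera_model('wrist'))
E
```

```text
pics
{'clock': 0.0, 'joint_pos': array([-1.20660458,  0.33288184, -0.06470624,  1.46093579,  0.02161028,
        1.34989676, -0.08851954]), 'position': array([0.23562601, 0.57848069, 0.23051236]), 'ee_rot': array([ 0.13539829,  0.69399599, -0.13639638,  0.69385365]), 'grip_width': 1.003211663121662, 'ft_force': array([ 0.65868308, -0.62450325,  0.30351812])} 0.0187
scene {'camera_matrix': array([[464.82139961,   0.        , 316.27070283],
       [  0.        , 464.82139961, 203.71835854],
       [  0.        ,   0.        ,   1.        ]]), 'R': array([[-0.25584906,  0.96660812, -0.01449156],
       [ 0.53937258,  0.13029278, -0.83192608],
       [-0.80225836, -0.22066386, -0.5546972 ]]), 't': array([ 0.20154154, -0.23654815,  1.84878125])}
top {'camera_matrix': array([[441.90866061,   0.        , 331.44901823],
       [  0.        , 441.90866061, 201.17583518],
       [  0.        ,   0.        ,   1.        ]]), 'R': array([[-0.01081888, -0.99978382,  0.01775574],
       [-0.99843544,  0.00982669, -0.05504641],
       [ 0.05486003, -0.0183235 , -0.99832591]]), 't': array([-0.05861519,  0.55393496,  1.29835146])}
{'camera_matrix': array([[345.3240178 ,   0.        , 319.36099372],
       [  0.        , 345.3240178 , 200.4999418 ],
       [  0.        ,   0.        ,   1.        ]]), 'mount': array([[-2.22460003e-04, -2.81410543e-01,  9.59587441e-01,
        -1.42548681e-01],
       [ 9.99999974e-01, -1.60491493e-05,  2.27122186e-04,
         2.20741025e-04],
       [-4.85140156e-05,  9.59587466e-01,  2.81410540e-01,
        -7.26365588e-02],
       [ 0.00000000e+00,  0.00000000e+00,  0.00000000e+00,
         1.00000000e+00]])}
```

View pics/scene0.png

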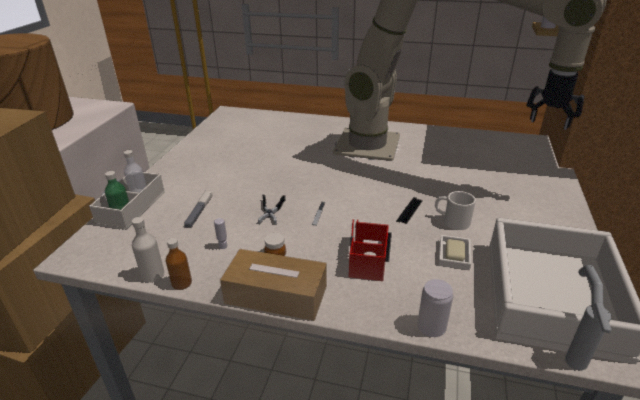

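View pics/top0.png

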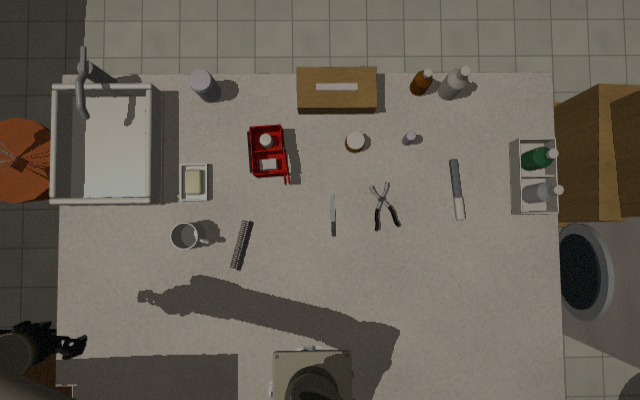

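```bash
cat > h.py <<'E'
from workcell import monitor, viewer, manip
import cv2, numpy as np
from scipy.spatial.transform import Rotation as Rn
def cam(n):
    o=monitor.get_obs(); p,d=viewer.camera(n); m=viewer.camera_model(n); K=m['camera_matrix']
    if n=='wrist':
        T=np.eye(4); T[:3,:3]=Rn.from_quat(o['ee_rot']).as_matrix(); T[:3,3]=o['position']; T=T@m['mount']
    else:
        T=np.eye(4); T[:3,:3]=m['R'].T; T[:3,3]=-m['R'].T@m['t']
    return p,d,K,T
def pts(mask,d,K,T):
    v,u=np.nonzero(mask&(d>0)); z=d[v,u]
    P=np.stack([(u-K[0,2])/K[0,0]*z,(v-K[1,2])/K[1,1]*z,z],1)
    return P@T[:3,:3].T+T[:3,3]
def ray(uv,K,T,z):
    r=T[:3,:3]@np.array([(uv[0]-K[0,2])/K[0,0],(uv[1]-K[1,2])/K[1,1],1]); c=T[:3,3]
    return c+r*(z-c[2])/r[2]
E
python3 - <<'E'
from h import *
p,d,K,T=cam('top')
cv2.imwrite('pics/topz.png',cv2.resize(p[100:260,220:430],None,fx=3.8,fy=3.7,interpolation=cv2.INTER_CUBIC)[:600,:800])
for n,z in(('pliers',0),('handles',.011),('jaws',.011),('stud',.05),('case',0)):
    r=viewer.spot_point(n,'top')[:1]
    for x in r: print(n,x['score'],x['position'],ray(x['position'],K,T,z).round(4))
r=viewer.regions_of('pliers','top')[0]; P=pts(r['region'],d,K,T); print(r['score'],r['box'],P.min(0),P.max(0))
X=pts(np.ones_like(d,bool),d,K,T)
r=viewer.regions_of('case','top')[0]; P=pts(r['region'],d,K,T); print(r['score'],r['box'])
Q=P[P[:,2]>.07]; print(len(Q),Q.min(0),Q.max(0),cv2.minAreaRect(Q[:,:2].astype(np.float32)))
Q=P[(P[:,2]>.03)&(P[:,2]<.07)]; Q=Q[np.argsort(Q[:,0])][:15]; print(Q.round(3))
t=X[(X[:,2]<.01)&(X[:,2]>-.02)]; print('table z',np.median(t[:,2]))
E
```

```text
handles 0.53 [385.2, 216.7] [ 0.5056 -0.2244  0.011 ]
jaws 0.87 [375.4, 183.5] [ 0.6053 -0.1967  0.011 ]
stud 0.9 [283.6, 179.9] [0.6145 0.0743 0.05  ]
case 0.96 [268.5, 149.8] [0.7115 0.1239 0.    ]
0.54 [369.0, 185.3, 31.7, 42.9] [ 0.46636806 -0.26171862 -0.00245587] [ 0.60290186 -0.18227701  0.02814762]
0.78 [246.1, 122.8, 43.9, 63.2]
286 [0.62596225 0.06177675 0.07004015] [0.769875   0.16979929 0.08671453] ((0.6986805200576782, 0.11582230031490326), (0.14173433184623718, 0.09915118664503098), 4.219716548919678)
[[0.604 0.069 0.066]
 [0.604 0.058 0.064]
 [0.607 0.072 0.064]
 [0.607 0.061 0.063]
 [0.607 0.069 0.064]
 [0.607 0.069 0.032]
 [0.607 0.058 0.06 ]
 [0.608 0.056 0.051]
 [0.609 0.069 0.068]
 [0.61  0.06  0.067]
 [0.61  0.072 0.064]
 [0.61  0.058 0.061]
 [0.611 0.067 0.054]
 [0.611 0.056 0.052]
 [0.612 0.057 0.067]]
table z 0.00022044143969135455
```

View pics/topz.png

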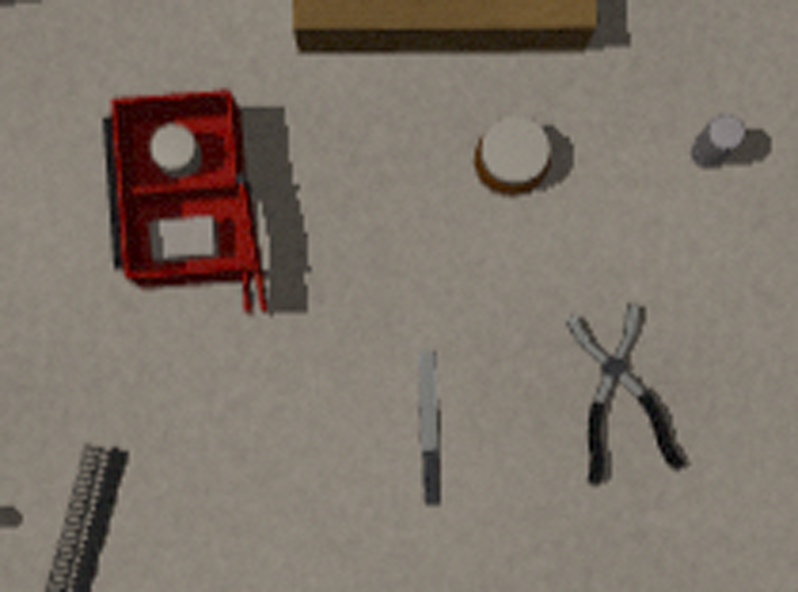

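```bash
cat >> h.py <<'E'
def go(xyz,ydir_deg):
    """offset mm and twist deg so tool y (mod 180) points at world angle ydir_deg; TCP at xyz"""
    o=monitor.get_obs(); R=Rn.from_quat(o['ee_rot']).as_matrix()
    off=R.T@(np.array(xyz)-o['position'])*1000
    a=np.degrees(np.arctan2(R[1,1],R[0,1])); dy=(ydir_deg-a+90)%180-90
    print('t',o['clock'].__round__(2),'pos',o['position'].round(4),'yang',a.round(2),'tilt',np.round(R[:,0],4),'off',off.round(1),'twist',round(-dy,2),'grip',round(o['grip_width'],3),'F',o['ft_force'].round(1))
E
python3 - <<'E'
from h import *
go([.50,-.222,.24],105.5)
print(Rn.from_quat(monitor.get_obs()['ee_rot']).as_matrix().round(3))
E
```

```text
t 0.5 pos [0.2357 0.5788 0.2313] yang 67.84 tilt [-0.  0. -1.] off [  -8.7 -642.   546.8] twist -37.66 grip 1.002 F [0.  0.6 0.6]
[[-0.     0.377  0.926]
 [ 0.     0.926 -0.377]
 [-1.     0.    -0.   ]]
```

```bash
python3 - <<'E'
from h import *
go([.46,.2,.25],105.5)
E
```

```text
t 0.5 pos [0.2357 0.5788 0.2313] yang 67.84 tilt [-0.  0. -1.] off [ -18.7 -266.3  350.6] twist -37.66 grip 1.002 F [0.  0.6 0.6]
```

send_rows([
  [-2,-25,33],
  [-4,-50,66],
  [-6,-75,99],
  [-8,-100,132],
  [-10,-125,165],
], grip=[0,0,0,0,0], twist=[-4,-8,-12,-16,-20])

```text
clock: 0.92
position: [0.3421, 0.399, 0.2415]
ee_rot: [0.012, 0.707, -0.012, 0.707]
ft_force: [1.2, 0.3, 0.3]
grip_width: 0.997
```

```bash
python3 - <<'E'
from h import *
go([.46,.2,.25],105.5)
E
```

```text
t 0.92 pos [0.3421 0.399  0.2415] yang 88.04 tilt [ 2.e-04  5.e-04 -1.e+00] off [  -8.5 -194.9  124.6] twist -17.46 grip 0.997 F [1.2 0.3 0.3]
```

send_rows([
  [-2,-36,18],
  [-3,-73,36],
  [-4,-110,54],
  [-5,-147,72],
  [-6,-184,90],
], grip=[0,0,0,0,0], twist=[-3,-6,-9,-12,-15])

```text
clock: 1.33
position: [0.4248, 0.2116, 0.2477]
ee_rot: [-0.08, 0.702, 0.08, 0.703]
ft_force: [2.0, 1.0, 0.3]
grip_width: 1.0
```

```bash
python3 - <<'E'
from h import *
go([.47,-.21,.25],105.5)
E
```

```text
t 1.33 pos [0.4248 0.2116 0.2477] yang 102.99 tilt [ 5.e-04  7.e-04 -1.e+00] off [  -2.6 -421.   -50.7] twist -2.51 grip 1.0 F [2.  1.  0.3]
```

send_rows([
  [0,-41,-5],
  [0,-82,-10],
  [-1,-123,-15],
  [-1,-164,-20],
  [-2,-205,-25],
], grip=[0,0,0,0,0], twist=[-0.5,-1,-1.5,-2,-2.5])

```text
clock: 1.75
position: [0.4453, 0.0061, 0.2495]
ee_rot: [-0.094, 0.701, 0.095, 0.701]
ft_force: [2.1, 0.3, 0.2]
grip_width: 1.003
```

send_rows([
  [0,-41,-3],
  [0,-82,-6],
  [0,-123,-9],
  [0,-164,-12],
  [0,-204,-15],
], grip=[0,0,0,0,0], twist=[0,0,0,0,0])

```text
clock: 2.17
position: [0.4851, -0.1947, 0.2498]
ee_rot: [-0.094, 0.7, 0.094, 0.701]
ft_force: [0.7, 1.0, -0.0]
grip_width: 1.0
```

```bash
python3 - <<'E'
from h import *
go([.50,-.222,.25],105.5)
p,d,K,T=cam('wrist')
cv2.imwrite('pics/w1.png',p)
for n,z in(('pliers',0),('handles',.011),('jaws',.011),('stud',.05),('case',0)):
    for x in viewer.spot_point(n,'wrist')[:1]: print(n,x['score'],x['position'],ray(x['position'],K,T,z).round(4))
go([.50,-.222,.25],105.5)
E
```

```text
t 2.17 pos [ 0.4851 -0.1947  0.2498] yang 105.35 tilt [ 0.0014  0.     -1.    ] off [ -0.2 -30.2   7.2] twist -0.15 grip 1.0 F [ 0.7  1.  -0. ]
pliers 0.7 [287.2, 217.5] [ 0.5573 -0.2141  0.    ]
jaws 0.89 [287.8, 255.2] [ 0.5999 -0.2018  0.011 ]
stud 0.5 [420.8, 214.2] [ 0.4986 -0.0801  0.05  ]
t 2.47 pos [ 0.4852 -0.1914  0.2492] yang 105.42 tilt [-2.e-04  6.e-04 -1.e+00] off [ -0.9 -33.4   6.2] twist -0.08 grip 1.001 F [ 0.6  0.8 -0. ]
```

View pics/w1.png

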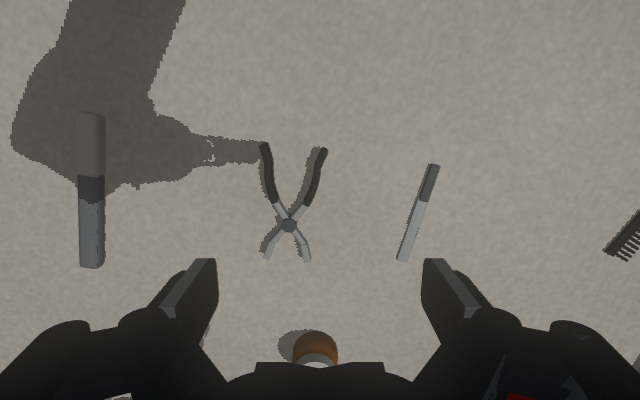

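```bash
python3 - <<'E'
from h import *
p,d,K,T=cam('wrist')
A=lambda *a: np.array(a)
gr=cv2.resize(p[120:280,230:350],None,fx=4.9,fy=3.7,interpolation=cv2.INTER_CUBIC);cv2.imwrite('pics/w1z.png',gr)
X=pts(np.ones_like(d,bool)&(np.arange(640)[None]>240)&(np.arange(640)[None]<345)&(np.arange(400)[:,None]<275)&(np.arange(400)[:,None]>125),d,K,T)
print('table',np.median(X[:,2]))
Q=X[X[:,2]>np.median(X[:,2])+.008]; print(len(Q),Q.min(0),Q.max(0))
for lo in(.008,):
    c=Q[:,:2].mean(0); u,s,v=np.linalg.svd(Q[:,:2]-c); print(c,v[0],np.degrees(np.arctan2(v[0][1],v[0][0])))
    s=(Q[:,:2]-c)@v[0]; w=(Q[:,:2]-c)@A(-v[0][1],v[0][0])
    for b in np.arange(-.09,.09,.01):
        m=(s>b)&(s<b+.01)
        if m.any(): print(b.round(3),m.sum(),w[m].min().round(4),w[m].max().round(4),((w[m].min()+w[m].max())/2).round(4),np.round(np.median(Q[m][:,2]),4))
    print(s.min(),s.max())
E
```

```text
table 2.8815137380955314e-05
2013 [ 0.46369024 -0.26213565  0.00810692] [ 0.60855327 -0.17461737  0.02391276]
[ 0.53311989 -0.21571545] [0.97319512 0.22998098] 13.295951681969807
-0.07 84 -0.0328 0.0402 0.0037 0.0208
-0.06 175 -0.032 0.0401 0.0041 0.0214
-0.05 154 -0.0288 0.0362 0.0037 0.0215
-0.04 144 -0.0278 0.0334 0.0028 0.0215
-0.03 147 -0.0279 0.0325 0.0023 0.0216
-0.02 156 -0.027 0.0296 0.0013 0.0213
-0.01 157 -0.0235 0.0266 0.0015 0.0214
-0.0 161 -0.0198 0.0223 0.0013 0.0174
0.01 172 -0.0143 0.0155 0.0006 0.0176
0.02 123 -0.0083 0.0078 -0.0003 0.0216
0.03 130 -0.0159 0.0127 -0.0016 0.0167
0.04 150 -0.024 0.0199 -0.0021 0.0165
0.05 122 -0.0272 0.0225 -0.0023 0.0177
0.06 117 -0.0307 0.0252 -0.0028 0.0178
0.07 21 -0.027 0.0253 -0.0009 0.0178
-0.06595800107390427 0.07343309077626585
```

View pics/w1z.png

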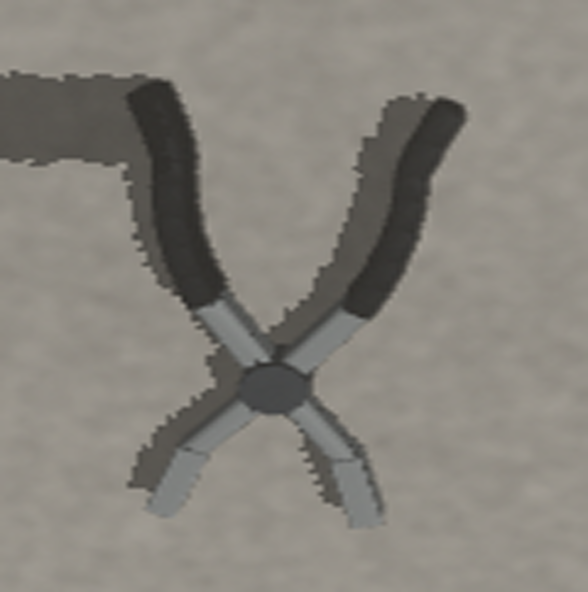

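```bash
python3 - <<'E'
from h import *
go([.506,-.22,.10],101)
E
```

```text
t 2.52 pos [ 0.4852 -0.1912  0.2493] yang 105.46 tilt [ 1.e-04  8.e-04 -1.e+00] off [149.2 -33.4  12.3] twist 4.46 grip 1.001 F [-0.4  0.4 -0.1]
```

send_rows([
  [30,-7,2],
  [65,-15,5],
  [100,-23,9],
  [135,-30,11],
  [149,-33,12],
], grip=[0,0,0,0,0], twist=[1,2,3,4,4.5])

```text
clock: 2.93
position: [0.5039, -0.2194, 0.096]
ee_rot: [-0.066, 0.705, 0.068, 0.702]
ft_force: [-0.5, 0.9, -0.1]
grip_width: 1.0
```

```bash
python3 - <<'E'
from h import *
p,d,K,T=cam('wrist');cv2.imwrite('pics/w2.png',p)
go([.506,-.22,-.001],101)
X=pts(np.ones_like(d,bool),d,K,T); 
e=np.array([np.cos(np.radians(11)),np.sin(np.radians(11))]); f=np.array([-e[1],e[0]])
g=np.array([.506,-.22]); q=(X[:,:2]-g); s=q@e; w=q@f
k=(X[:,2]>.017)&(X[:,2]<.03)&(abs(s)<.12)&(abs(w)<.045)
s,w,z=s[k],w[k],X[k,2]; print(k.sum(),s.min(),s.max())
for b in np.arange(-.05,.11,.01):
    m=(s>b)&(s<b+.01)
    if m.any(): print(b.round(3),m.sum(),w[m].min().round(4),w[m].max().round(4),((w[m].min()+w[m].max())/2).round(4),z[m].max().round(4))
E
```

```text
t 2.98 pos [ 0.5033 -0.2194  0.0952] yang 100.88 tilt [-0.0064  0.0016 -1.    ] off [96.1 -1.3  3.1] twist -0.12 grip 0.992 F [-2.4  1.7 -2.1]
4057 -0.03725517422135909 0.10003814806753784
-0.04 286 -0.0372 0.0372 0.0 0.0235
-0.03 421 -0.0356 0.0359 0.0002 0.0234
-0.02 385 -0.0322 0.0318 -0.0002 0.024
-0.01 354 -0.0309 0.0304 -0.0003 0.0235
0.0 357 -0.0299 0.0293 -0.0003 0.0234
0.01 360 -0.028 0.0274 -0.0003 0.024
0.02 312 -0.0249 0.0243 -0.0003 0.0235
0.03 293 -0.02 0.0191 -0.0004 0.0195
0.04 324 -0.0139 0.0116 -0.0012 0.0236
0.05 273 -0.0092 0.0074 -0.0009 0.0239
0.06 99 -0.0152 0.014 -0.0006 0.023
0.07 136 -0.0236 0.0215 -0.001 0.0191
0.08 236 -0.0268 0.0247 -0.0011 0.0195
0.09 218 -0.0294 0.0272 -0.0011 0.0192
0.1 3 -0.0249 0.0227 -0.0011 0.0175
```

View pics/w2.png

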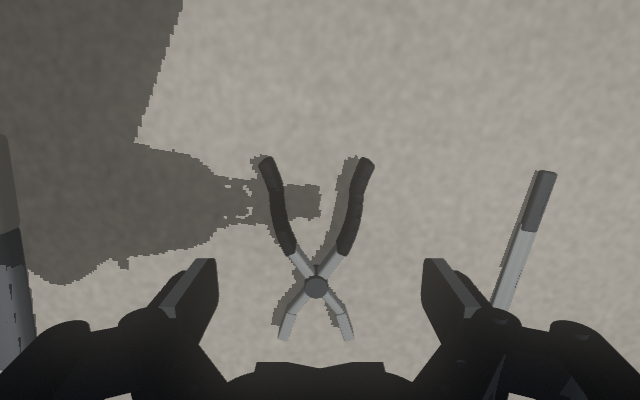

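send_rows([
  [25,-1,2],
  [50,-1,2],
  [75,-1,2],
  [90,-1,2],
  [94,-1,2],
], grip=[0,0,0,0,0], twist=[0.3,0.5,0.5,0.5,0.5])

```text
clock: 3.4
position: [0.5069, -0.2198, 0.0048]
ee_rot: [-0.064, 0.705, 0.065, 0.703]
ft_force: [-0.3, -0.4, -0.2]
grip_width: 1.001
```

```bash
python3 - <<'E'
from h import *
go([.506,-.22,-.001],100.5)
E
```

```text
t 3.4 pos [ 0.5069 -0.2198  0.0048] yang 100.47 tilt [-0.0025  0.0016 -1.    ] off [ 5.8 -0.  -0.9] twist -0.03 grip 1.001 F [-0.3 -0.4 -0.2]
```

send_rows([
  [2,0,0],
  [4,0,0],
  [5,0,0],
  [5,0,0],
  [5,0,0],
], grip=[30,60,80,84,86], twist=[0,0,0,0,0], newtons=40)

```text
clock: 3.82
position: [0.5088, -0.2222, 0.0034]
ee_rot: [-0.064, 0.703, 0.064, 0.705]
ft_force: [-2.0, 0.6, 8.7]
grip_width: 0.662
```

```bash
python3 - <<'E'
from h import *
go([.506,-.22,-.001],100.5)
E
```

```text
t 3.82 pos [ 0.5088 -0.2222  0.0034] yang 100.35 tilt [ 2.9e-03 -2.0e-04 -1.0e+00] off [ 4.4  2.7 -2.4] twist -0.15 grip 0.662 F [-2.   0.6  8.7]
```

send_rows([
  [-5,0,0],
  [-15,0,0],
  [-35,0,0],
  [-60,0,0],
  [-85,0,0],
], grip=[86,86,86,86,86], twist=[0,0,0,0,0])

```text
clock: 4.23
position: [0.5073, -0.2218, 0.0882]
ee_rot: [-0.064, 0.704, 0.064, 0.704]
ft_force: [0.6, -1.0, -1.1]
grip_width: 0.666
```

send_rows([
  [-10,0,0],
  [-15,0,0],
  [-15,0,0],
  [-15,0,0],
  [-15,0,0],
], grip=[86,86,86,86,86], twist=[0,0,0,0,0])

```text
clock: 4.65
position: [0.5068, -0.2214, 0.1001]
ee_rot: [-0.064, 0.705, 0.064, 0.704]
ft_force: [-1.1, -0.3, -0.8]
grip_width: 0.661
```

```bash
cat >> h.py <<'E'
def pl(d,K,T,zlo=None):
    "pliers points in tool frame"
    o=monitor.get_obs(); R=Rn.from_quat(o['ee_rot']).as_matrix()
    X=pts(np.ones_like(d,bool),d,K,T); return (X-o['position'])@R
E
python3 - <<'E'
from h import *
p,d,K,T=cam('wrist');cv2.imwrite('pics/w3.png',p)
go([.506,-.22,-.001],100.5)
Y=pl(d,K,T)
k=(Y[:,2]>.0)&(Y[:,2]<.13)&(abs(Y[:,1])<.05)&(Y[:,0]<.03)&(Y[:,0]>-.03)
Y=Y[k]
for b in np.arange(0,.13,.008):
    m=(Y[:,2]>b)&(Y[:,2]<b+.008)
    if m.any(): print(b.round(3),m.sum(),Y[m][:,1].min().round(4),Y[m][:,1].max().round(4),'x',np.percentile(Y[m][:,0],[2,10,50]).round(4))
E
```

```text
t 4.7 pos [ 0.5068 -0.2215  0.1   ] yang 100.34 tilt [-2.1e-03  4.0e-04 -1.0e+00] off [101.    1.5  -0.3] twist -0.16 grip 0.668 F [ 0.1 -0.2 -0.9]
0.0 1343 -0.0278 0.0296 x [-0.0289 -0.0241 -0.0168]
0.008 1139 -0.0278 0.0296 x [-0.0269 -0.0176 -0.016 ]
0.016 1086 -0.0227 0.025 x [-0.0172 -0.0166 -0.0152]
0.024 856 -0.0197 0.0219 x [-0.016  -0.0147 -0.0106]
0.032 928 -0.0151 0.018 x [-0.0121 -0.0116 -0.0104]
0.04 681 -0.0094 0.0127 x [-0.013  -0.0117 -0.0102]
```

View pics/w3.png

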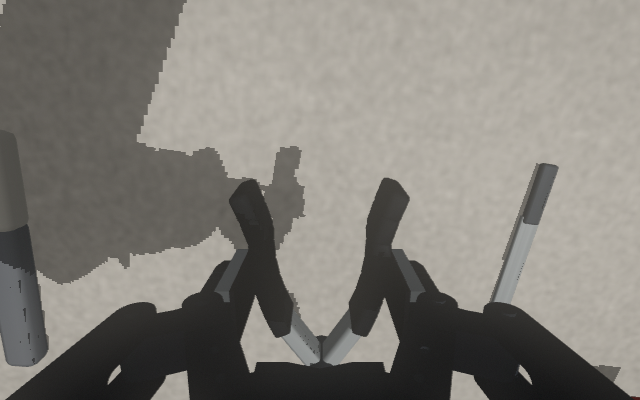

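```bash
python3 - <<'E'
from h import *
p,d,K,T=cam('wrist')
Y=pl(d,K,T)
g=(np.max(p,axis=2).ravel())[(d>0).ravel()]
k=(Y[:,2]>-.06)&(Y[:,2]<.06)&(abs(Y[:,1])<.04)&(Y[:,0]<.03)&(Y[:,0]>-.03)
Y=Y[k]
for b in np.arange(-.06,.06,.006):
    m=(Y[:,2]>b)&(Y[:,2]<b+.006)
    L=m&(Y[:,1]<0); Rr=m&(Y[:,1]>0)
    if L.sum()>5 and Rr.sum()>5: print(b.round(3),m.sum(),Y[L][:,1].min().round(4),Y[L][:,1].max().round(4),Y[Rr][:,1].min().round(4),Y[Rr][:,1].max().round(4),'x',np.percentile(Y[L][:,0],[5,20,50]).round(4),np.percentile(Y[Rr][:,0],[5,20,50]).round(4))
for n in('scene','top'):
    p,d,K,T=cam(n); cv2.imwrite(f'pics/{n}1.png',p)
    a=(slice(120,260),slice(220,420)); 
    cv2.imwrite(f'pics/{n}1z.png',cv2.resize(p[a],None,fx=4,fy=4,interpolation=cv2.INTER_CUBIC))
    for t in('jaws','stud','handles'):
        print(n,t,[(x['score'],x['position']) for x in viewer.spot_point(t,n)[:2]])
E
```

```text
-0.042 960 -0.0331 -0.0245 0.0257 0.0346 x [-0.0199 -0.0189 -0.0134] [-0.0202 -0.0193 -0.0148]
-0.036 1035 -0.0329 -0.0228 0.0238 0.034 x [-0.0202 -0.0196 -0.0188] [-0.0203 -0.0197 -0.0189]
-0.03 987 -0.0306 -0.0207 0.0222 0.0319 x [-0.0197 -0.0192 -0.0183] [-0.0199 -0.0193 -0.0184]
-0.024 851 -0.0286 -0.0194 0.0212 0.0301 x [-0.0193 -0.0188 -0.018 ] [-0.0195 -0.0189 -0.0181]
-0.018 892 -0.0338 -0.0192 0.0212 0.0356 x [-0.0254 -0.019  -0.0181] [-0.0269 -0.019  -0.0181]
-0.012 1891 -0.04 -0.019 0.0213 0.04 x [-0.0287 -0.0248 -0.0181] [-0.0288 -0.0245 -0.0182]
-0.006 944 -0.0278 -0.0184 0.0207 0.0296 x [-0.0272 -0.0186 -0.0173] [-0.0277 -0.0189 -0.0174]
-0.0 987 -0.0278 -0.0175 0.0199 0.0297 x [-0.0271 -0.0186 -0.017 ] [-0.0273 -0.0186 -0.017 ]
0.006 1009 -0.0277 -0.0156 0.018 0.0297 x [-0.026  -0.0171 -0.0162] [-0.0256 -0.0173 -0.0163]
0.012 766 -0.0238 -0.0134 0.0161 0.0262 x [-0.017  -0.0165 -0.0153] [-0.017  -0.0166 -0.0154]
0.018 808 -0.0216 -0.0106 0.0138 0.0242 x [-0.0167 -0.016  -0.0149] [-0.0167 -0.0162 -0.0153]
0.024 615 -0.019 -0.0071 0.01 0.0224 x [-0.0157 -0.012  -0.0102] [-0.0156 -0.0119 -0.0104]
0.03 705 -0.0159 -0.0031 0.0063 0.0188 x [-0.0119 -0.0113 -0.0104] [-0.0119 -0.0114 -0.0105]
0.036 688 -0.0121 -0.0002 0.0002 0.0154 x [-0.0116 -0.011  -0.0102] [-0.0115 -0.0109 -0.01  ]
0.042 444 -0.0085 -0.0002 0.0002 0.0113 x [-0.0123 -0.0112 -0.0106] [-0.0128 -0.0111 -0.0097]
scene jaws [(0.64, [265.7, 195.9]), (0.63, [408.5, 207.4])]
scene stud [(0.71, [355.6, 226.4])]
scene handles [(0.49, [268.2, 176.2]), (0.46, [199.4, 212.6])]
top jaws [(0.64, [380.4, 182.4])]
top stud [(0.62, [282.2, 179.8])]
top handles [(0.49, [391.2, 214.3])]
```

View pics/scene1z.png

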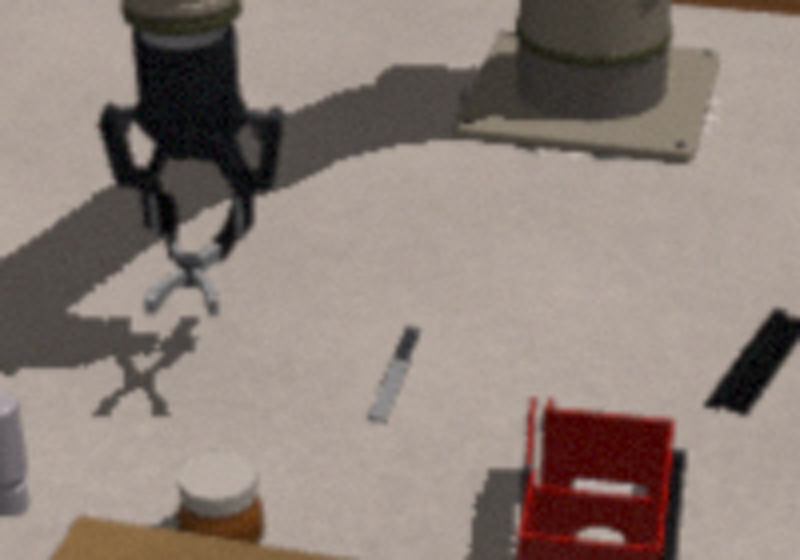

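View pics/top1z.png

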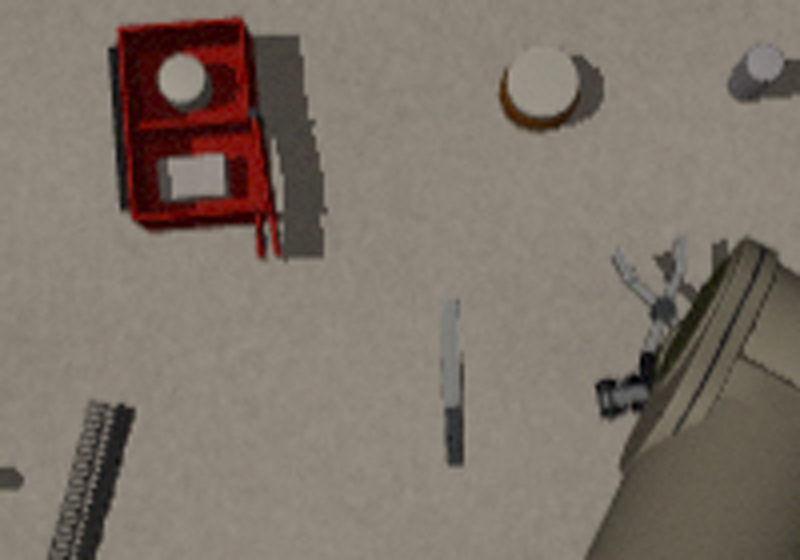

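```bash
cat >> h.py <<'E'
def jawpts(n='top',lo=.05,hi=.16,rng=(.03,.12)):
    p,d,K,T=cam(n); o=monitor.get_obs(); R=Rn.from_quat(o['ee_rot']).as_matrix()
    X=pts(np.ones_like(d,bool),d,K,T); Y=(X-o['position'])@R
    k=(Y[:,2]>rng[0])&(Y[:,2]<rng[1])&(abs(Y[:,1])<.04)&(abs(Y[:,0])<.03)&(X[:,2]>.03)
    Y=Y[k]
    print(n,len(Y),'end',Y[:,2].max().round(4))
    for b in np.arange(rng[0],rng[1],.01):
        m=(Y[:,2]>b)&(Y[:,2]<b+.01)
        if m.sum()>2: print(b.round(3),m.sum(),'y',Y[m][:,1].min().round(4),Y[m][:,1].max().round(4),'x',np.percentile(Y[m][:,0],[5,20,50]).round(4))
E
python3 - <<'E'
from h import *
jawpts('top'); jawpts('scene')
E
```

```text
top 161 end 0.099
0.03 16 y -0.0043 0.0159 x [-0.0139 -0.0124 -0.0104]
0.04 22 y -0.0082 0.0096 x [-0.017  -0.0154 -0.0124]
0.05 26 y -0.0093 0.0104 x [-0.0172 -0.014  -0.0129]
0.06 23 y -0.0134 0.0174 x [-0.011  -0.0103 -0.0086]
0.07 27 y -0.0214 0.0231 x [-0.012  -0.0098 -0.0072]
0.08 26 y -0.0234 0.0252 x [-0.0123 -0.0109 -0.0079]
0.09 21 y -0.0252 0.0273 x [-0.011  -0.0093 -0.0084]
scene 164 end 0.1037
0.03 27 y -0.0165 0.0229 x [-0.0158 -0.0141 -0.0103]
0.04 11 y -0.0095 0.0121 x [-0.0148 -0.0145 -0.0117]
0.05 20 y -0.004 0.0102 x [-0.0173 -0.017  -0.0132]
0.06 31 y -0.0115 0.0162 x [-0.0125 -0.0114 -0.0072]
0.07 18 y -0.0128 0.0239 x [-0.0107 -0.0096 -0.0067]
0.08 20 y -0.0203 0.0245 x [-0.011  -0.0096 -0.0074]
0.09 30 y -0.0242 0.0296 x [-0.01   -0.0087 -0.0045]
0.1 7 y -0.0202 0.0275 x [-0.0096 -0.0081 -0.0057]
```

```bash
python3 - <<'E'
from h import *
go([.59,-.05,.2],94)
E
```

```text
t 5.25 pos [ 0.5076 -0.2218  0.1013] yang 100.34 tilt [ 0.e+00  1.e-04 -1.e+00] off [-98.7 154.2 111.9] twist 6.34 grip 0.667 F [ 0.6  0.3 -1.7]
```

send_rows([
  [-15,15,12],
  [-35,40,32],
  [-55,67,54],
  [-77,98,76],
  [-95,130,96],
], grip=[86,86,86,86,86], twist=[1,2.3,3.6,5,6.3])

```text
clock: 5.67
position: [0.5785, -0.0777, 0.1968]
ee_rot: [-0.024, 0.706, 0.024, 0.707]
ft_force: [1.1, -0.3, -0.6]
grip_width: 0.662
```

send_rows([
  [-3,15,8],
  [-3,22,14],
  [-3,22,14],
  [-3,22,14],
  [-3,22,14],
], grip=[86,86,86,86,86], twist=[0,0,0,0,0])

```text
clock: 6.08
position: [0.5893, -0.0581, 0.1976]
ee_rot: [-0.024, 0.707, 0.024, 0.706]
ft_force: [1.3, -0.8, -0.5]
grip_width: 0.665
```

```bash
python3 - <<'E'
from h import *
go([.59,-.05,.2],94)
p,d,K,T=cam('wrist');cv2.imwrite('pics/w4.png',p); np.savez('w4.npz',p=p,d=d,K=K,T=T)
for t,z in(('stud',.05),('case',0)):
    print(t,[(x['score'],x['position'],ray(x['position'],K,T,z).round(4)) for x in viewer.spot_point(t,'wrist')[:2]])
X=pts(np.ones_like(d,bool),d,K,T)
k=(X[:,0]>.58)&(X[:,0]<.64)&(X[:,1]>.03)&(X[:,1]<.12)&(X[:,2]>.055)&(X[:,2]<.075)
Q=X[k]; print(k.sum())
for b in np.arange(.595,.64,.004):
    m=(Q[:,0]>b)&(Q[:,0]<b+.004)
    if m.any():
        h,e=np.histogram(Q[m][:,1],np.arange(.04,.1,.002)); print(b.round(3),[(round(e[i]*1000),int(h[i])) for i in np.nonzero(h)[0]])
E
```

```text
t 6.08 pos [ 0.5893 -0.0581  0.1976] yang 93.88 tilt [-1.4e-03 -9.0e-04 -1.0e+00] off [-2.4  8.1  1.3] twist -0.12 grip 0.665 F [ 1.3 -0.8 -0.5]
stud []
case [(0.97, [479.1, 282.9], array([0.6988, 0.1265, 0.    ]))]
1277
0.599 [(60, 1), (68, 1), (70, 14), (72, 8)]
0.603 [(56, 1), (58, 32), (60, 15), (62, 1), (68, 3), (70, 30), (72, 10)]
0.607 [(58, 27), (60, 10), (62, 3), (70, 29), (72, 10), (74, 1)]
0.611 [(56, 3), (58, 29), (60, 14), (62, 6), (64, 1), (66, 1), (68, 1), (70, 26), (72, 12), (74, 3)]
0.615 [(56, 3), (58, 11), (60, 21), (62, 7), (68, 6), (70, 27), (72, 10), (74, 4)]
0.619 [(58, 5), (60, 23), (62, 12), (64, 1), (70, 21), (72, 11), (74, 5)]
0.623 [(60, 25), (62, 9), (64, 3), (70, 21), (72, 12), (74, 7)]
0.627 [(60, 7), (62, 19), (64, 8), (70, 10), (72, 22), (74, 7), (94, 1), (96, 1)]
0.631 [(62, 42), (64, 16), (66, 3), (70, 4), (72, 44), (74, 15), (76, 12), (78, 20), (80, 21), (82, 27), (84, 24), (86, 23), (88, 22), (90, 23), (92, 20), (94, 19), (96, 23)]
0.635 [(62, 35), (72, 18)]
0.639 [(62, 8), (64, 1)]
```

View pics/w4.png

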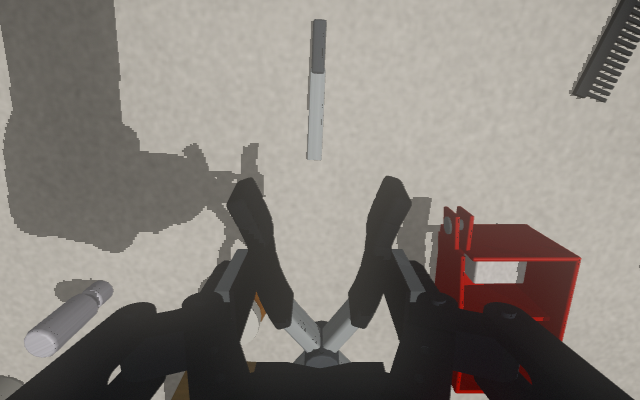

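```bash
python3 - <<'E'
from h import *
f=np.load('w4.npz'); d,K,T=f['d'],f['K'],f['T']
X=pts(np.ones_like(d,bool),d,K,T)
def fit(k,name):
    Q=X[k][:,:2]; l=cv2.fitLine(Q.astype(np.float32),cv2.DIST_HUBER,0,.001,.001).ravel(); print(name,k.sum(),l, np.degrees(np.arctan2(l[1],l[0])))
    return l
top=(X[:,2]>.058)&(X[:,2]<.069)
k=top&(X[:,0]>.598)&(X[:,0]<.628)&(X[:,1]>.067)&(X[:,1]<.08); fit(k,'lug'); print(np.percentile(X[k][:,1],[5,50,95]),np.percentile(X[k][:,0],[1,3,50]),X[k][:,2].max())
k=top&(X[:,0]>.598)&(X[:,0]<.628)&(X[:,1]>.054)&(X[:,1]<.067); fit(k,'flap')
# case front: side face
k=(X[:,2]>.012)&(X[:,2]<.07)&(X[:,0]>.61)&(X[:,0]<.65)&(X[:,1]>.08)&(X[:,1]<.16); l=fit(k,'front')
k=(X[:,2]>.074)&(X[:,2]<.088); Q=X[k&(X[:,0]>.6)&(X[:,1]>.05)]; print('rim',len(Q),Q.min(0),Q.max(0))
p,d,K,T=cam('top'); X=pts(np.ones_like(d,bool),d,K,T)
k=(X[:,2]>.072)&(X[:,2]<.095)&(X[:,0]>.6)&(X[:,0]<.8)&(X[:,1]>.05)&(X[:,1]<.2); Q=X[k]; print(cv2.minAreaRect(Q[:,:2].astype(np.float32)))
E
```

```text
lug 232 [0.99768144 0.06805724 0.61590844 0.07162954] 3.9024088
[0.07037247 0.07168753 0.07458258] [0.60194271 0.60235104 0.614707  ] 0.06689394330591059
flap 218 [0.9917755  0.12798971 0.6109246  0.0597643 ] 7.3534403
front 2080 [ 0.06856965 -0.99764633  0.6305232   0.10866749] -86.06816
rim 2116 [0.6264497  0.06197522 0.07400574] [0.7712102  0.16782135 0.08190411]
((0.6990674138069153, 0.11589492112398148), (0.14080150425434113, 0.09894663095474243), 4.292727947235107)
```

```bash
python3 - <<'E'
from h import *
go([.465,.0555,.12],93.95)
E
```

```text
t 6.28 pos [ 0.5898 -0.0571  0.1981] yang 93.92 tilt [-4.e-04 -0.e+00 -1.e+00] off [  78.1  120.9 -116.8] twist -0.03 grip 0.666 F [ 0.6  0.1 -1.7]
```

send_rows([
  [4,12,-15],
  [14,32,-38],
  [30,56,-62],
  [50,82,-86],
  [66,106,-106],
], grip=[86,86,86,86,86], twist=[0,0,0,0,0])

```text
clock: 6.7
position: [0.475, 0.0429, 0.1311]
ee_rot: [-0.024, 0.707, 0.025, 0.707]
ft_force: [0.5, 1.0, -1.1]
grip_width: 0.661
```

send_rows([
  [12,15,-11],
  [12,15,-11],
  [12,15,-11],
  [12,15,-11],
  [12,15,-11],
], grip=[86,86,86,86,86], twist=[0,0,0,0,0])

```text
clock: 7.12
position: [0.4661, 0.0557, 0.1209]
ee_rot: [-0.024, 0.706, 0.024, 0.707]
ft_force: [-0.5, -0.4, -0.7]
grip_width: 0.665
```

```bash
python3 - <<'E'
from h import *
go([.465,.0555,.053],93.95)
jawpts('top')
p,d,K,T=cam('scene'); cv2.imwrite('pics/s2.png',cv2.resize(p[110:270,240:440],None,fx=3.7,fy=3.7,interpolation=cv2.INTER_CUBIC))
E
```

```text
t 7.12 pos [0.4661 0.0557 0.1209] yang 93.93 tilt [ 1.3e-03  1.0e-04 -1.0e+00] off [67.9 -0.1 -1.2] twist -0.02 grip 0.665 F [-0.5 -0.4 -0.7]
top 64 end 0.0918
0.06 11 y 0.0083 0.0196 x [0.009  0.0101 0.0117]
0.07 23 y -0.023 0.0216 x [0.0083 0.0111 0.0138]
0.08 25 y -0.026 0.0266 x [0.013  0.0134 0.0163]
0.09 5 y -0.0264 0.0234 x [0.017  0.0174 0.0186]
```

View pics/s2.png

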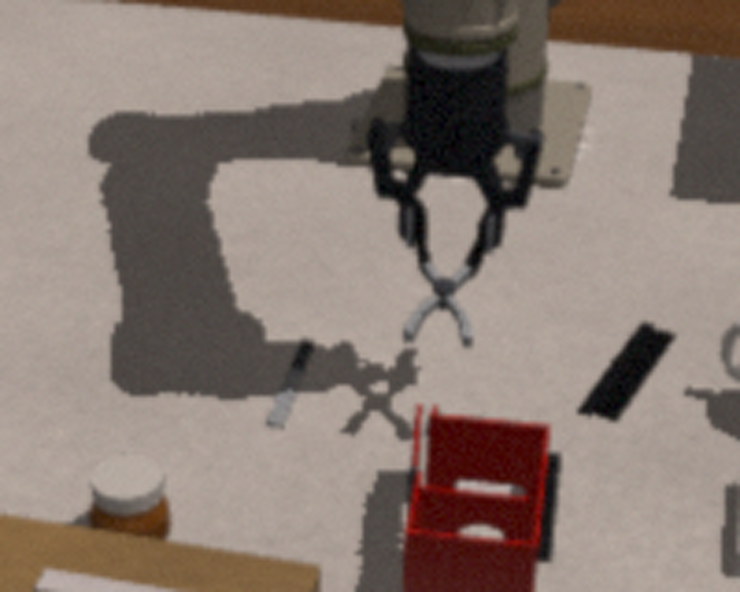

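send_rows([
  [10,0,0],
  [28,0,0],
  [50,0,0],
  [70,0,0],
  [80,0,0],
], grip=[86,86,86,86,86], twist=[0,0,0,0,0])

```text
clock: 7.63
position: [0.4638, 0.056, 0.0377]
ee_rot: [-0.025, 0.708, 0.024, 0.706]
ft_force: [-1.4, 0.5, -1.1]
grip_width: 0.663
```

send_rows([
  [8,0,0],
  [16,0,0],
  [24,0,0],
  [31,0,0],
  [35,0,0],
], grip=[86,86,86,86,86], twist=[0,0,0,0,0])

```text
clock: 8.05
position: [0.465, 0.0568, 0.0047]
ee_rot: [-0.025, 0.707, 0.025, 0.707]
ft_force: [-0.2, -0.2, 0.7]
grip_width: 0.657
```

```bash
python3 - <<'E'
from h import *
go([.465,.0555,.003],93.95)
jawpts('wrist',rng=(-.05,.06))
E
```

```text
t 8.05 pos [0.465  0.0568 0.0047] yang 94.05 tilt [-1.e-04  1.e-04 -1.e+00] off [ 1.7 -1.3 -0.1] twist 0.1 grip 0.657 F [-0.2 -0.2  0.7]
wrist 576 end 0.0107
-0.02 212 y -0.0342 0.036 x [-0.0298 -0.0291 -0.0279]
-0.01 225 y -0.04 0.0399 x [-0.0298 -0.0292 -0.0277]
0.0 135 y -0.028 0.0293 x [-0.0298 -0.0292 -0.0278]
0.01 4 y -0.0277 0.0291 x [-0.0294 -0.0288 -0.0274]
```

send_rows([
  [0,0,0],
  [0,0,0],
  [2,0,0],
  [4,0,0],
  [4,0,0],
], grip=[57,57,57,57,57], twist=[0,0,0,0,0])

```text
clock: 8.52
position: [0.465, 0.0568, 0.0011]
ee_rot: [-0.025, 0.707, 0.025, 0.707]
ft_force: [-0.2, 0.6, -1.1]
grip_width: 0.779
```

```bash
python3 - <<'E'
from h import *
p,d,K,T=cam('wrist');cv2.imwrite('pics/w5.png',p)
go([.465,.0555,.001],93.95)
Y=pl(d,K,T)
k=(Y[:,2]>-.06)&(Y[:,2]<.06)&(abs(Y[:,1])<.045)&(Y[:,0]<-.01)&(Y[:,0]>-.026)
Y=Y[k]
for b in np.arange(-.06,.06,.01):
    m=(Y[:,2]>b)&(Y[:,2]<b+.01)
    L=m&(Y[:,1]<0); Rr=m&(Y[:,1]>0)
    if L.sum()>5 and Rr.sum()>5: print(b.round(3),m.sum(),Y[L][:,1].min().round(4),Y[L][:,1].max().round(4),Y[Rr][:,1].min().round(4),Y[Rr][:,1].max().round(4),'x',np.percentile(Y[L][:,0],[5,20,50]).round(4),np.percentile(Y[Rr][:,0],[5,20,50]).round(4))
E
```

```text
t 8.57 pos [0.465  0.0567 0.0012] yang 94.04 tilt [-1.e-04  1.e-04 -1.e+00] off [ 0.2 -1.2 -0.1] twist 0.09 grip 0.774 F [ 0.1 -0.4 -0.3]
-0.05 108 -0.0324 -0.0305 0.0303 0.0355 x [-0.0187 -0.0179 -0.0154] [-0.0201 -0.0192 -0.0167]
-0.04 1560 -0.0369 -0.026 0.0265 0.0375 x [-0.0214 -0.0208 -0.0199] [-0.0214 -0.0209 -0.0201]
-0.03 1374 -0.0339 -0.0229 0.0239 0.034 x [-0.0214 -0.0209 -0.0202] [-0.0215 -0.0209 -0.0202]
-0.02 1854 -0.0391 -0.022 0.0234 0.0406 x [-0.0242 -0.0212 -0.0201] [-0.0244 -0.0212 -0.0201]
-0.01 1810 -0.045 -0.0207 0.0222 0.0449 x [-0.0245 -0.0212 -0.0202] [-0.0241 -0.0212 -0.0202]
0.0 1591 -0.0328 -0.0179 0.0196 0.0343 x [-0.0228 -0.021  -0.0201] [-0.0235 -0.021  -0.0201]
0.01 1192 -0.0327 -0.0136 0.0159 0.0342 x [-0.0214 -0.0208 -0.0201] [-0.0214 -0.0209 -0.0201]
0.02 1003 -0.0214 -0.0073 0.0095 0.0239 x [-0.021  -0.0202 -0.0166] [-0.021  -0.0202 -0.0164]
0.03 1066 -0.016 -0.0003 0.0028 0.0184 x [-0.0173 -0.0169 -0.0162] [-0.0174 -0.0169 -0.0163]
0.04 151 -0.0065 -0.0003 0.0001 0.0099 x [-0.0168 -0.0165 -0.0158] [-0.0167 -0.016  -0.0141]
```

View pics/w5.png

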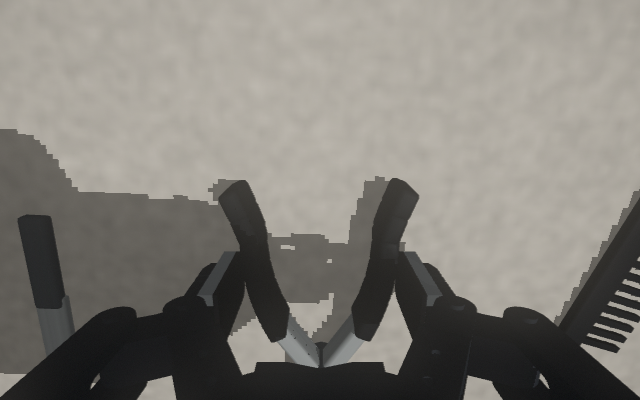

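send_rows([
  [0,0,0],
  [0,0,0],
  [-0.7,0,0],
  [-1.4,0,0],
  [-2,0,0],
], grip=[66,76,86,96,104], twist=[0,0,0,0,0])

```text
clock: 8.98
position: [0.4651, 0.0566, 0.0035]
ee_rot: [-0.025, 0.707, 0.025, 0.707]
ft_force: [-0.0, -0.2, -0.2]
grip_width: 0.592
```

send_rows([
  [0,0,0],
  [-1,0,0],
  [-3,0,0],
  [-6,0,0],
  [-10,0,0],
], grip=[104,104,104,104,104], twist=[0,0,0,0,0])

```text
clock: 9.4
position: [0.4648, 0.0567, 0.0133]
ee_rot: [-0.025, 0.707, 0.025, 0.706]
ft_force: [-1.0, 0.5, -1.0]
grip_width: 0.595
```

send_rows([
  [-5,0,0],
  [-11,0,0],
  [-18,0,0],
  [-25,0,0],
  [-31,0,0],
], grip=[104,104,104,104,104], twist=[0,0,0,0,0])

```text
clock: 9.82
position: [0.4653, 0.0568, 0.0453]
ee_rot: [-0.025, 0.706, 0.025, 0.707]
ft_force: [1.0, -0.6, -1.3]
grip_width: 0.597
```

```bash
cat >> h.py <<'E'
def hand():
    p,d,K,T=cam('wrist'); Y=pl(d,K,T)
    k=(Y[:,2]>-.06)&(Y[:,2]<.06)&(abs(Y[:,1])<.045)&(Y[:,0]<.01)&(Y[:,0]>-.026)
    Y=Y[k]
    for b in np.arange(-.06,.06,.01):
        m=(Y[:,2]>b)&(Y[:,2]<b+.01)
        L=m&(Y[:,1]<0); Rr=m&(Y[:,1]>0)
        if L.sum()>5 and Rr.sum()>5: print(b.round(3),m.sum(),Y[L][:,1].max().round(4),Y[Rr][:,1].min().round(4),'x',np.percentile(Y[L][:,0],[20,50]).round(4),np.percentile(Y[Rr][:,0],[20,50]).round(4))
    return p
E
python3 - <<'E'
from h import *
go([.465,.0555,.053],93.95)
hand(); jawpts('scene')
go([.465,.0555,.053],93.95)
E
```

```text
t 9.82 pos [0.4653 0.0568 0.0453] yang 94.03 tilt [ 7.e-04  3.e-04 -1.e+00] off [-7.7 -1.2 -0.4] twist 0.08 grip 0.597 F [ 1.  -0.6 -1.3]
-0.05 448 -0.0217 0.0219 x [-0.0155 -0.0093] [-0.0168 -0.0113]
-0.04 1625 -0.0187 0.0192 x [-0.018  -0.0171] [-0.018  -0.0173]
-0.03 1380 -0.0166 0.0174 x [-0.0179 -0.0171] [-0.018  -0.0173]
-0.02 1903 -0.0163 0.0173 x [-0.0186 -0.0173] [-0.0186 -0.0173]
-0.01 1870 -0.0162 0.0177 x [-0.0192 -0.0173] [-0.0197 -0.0173]
0.0 1471 -0.0144 0.0162 x [-0.0179 -0.017 ] [-0.018  -0.0171]
0.01 1279 -0.0114 0.0134 x [-0.0174 -0.0165] [-0.0175 -0.0166]
0.02 1059 -0.0061 0.0083 x [-0.0167 -0.0129] [-0.0166 -0.0127]
0.03 1138 -0.0 0.0032 x [-0.0134 -0.0125] [-0.0134 -0.0126]
0.04 366 -0.0 0.0004 x [-0.0132 -0.0127] [-0.0127 -0.0098]
scene 152 end 0.1063
0.03 18 y -0.0165 0.0171 x [-0.0185 -0.0168 -0.0118]
0.04 13 y -0.0098 0.0142 x [-0.0194 -0.0188 -0.0161]
0.05 23 y -0.0054 0.0102 x [-0.0222 -0.0194 -0.0175]
0.06 24 y -0.0067 0.0145 x [-0.0175 -0.016  -0.013 ]
0.07 20 y -0.0144 0.0211 x [-0.0165 -0.0158 -0.013 ]
0.08 17 y -0.0167 0.0217 x [-0.0172 -0.0165 -0.0144]
0.09 20 y -0.0184 0.0267 x [-0.0174 -0.0167 -0.0144]
0.1 17 y -0.0203 0.0267 x [-0.0181 -0.016  -0.0122]
t 9.92 pos [0.4658 0.057  0.0455] yang 94.04 tilt [ 0.0019  0.001  -1.    ] off [-7.5 -1.4 -0.9] twist 0.09 grip 0.591 F [-0.5 -0.3 -0.9]
```

send_rows([
  [-1,-1,1],
  [-2.5,-2,4],
  [-2.5,-2,8],
  [-2.5,-2,13],
  [-2.5,-2,18],
], grip=[104,104,104,104,104], twist=[0,0,0,0,0])

```text
clock: 10.33
position: [0.4837, 0.056, 0.0466]
ee_rot: [-0.025, 0.707, 0.025, 0.707]
ft_force: [-0.4, -0.3, -0.7]
grip_width: 0.592
```

send_rows([
  [0,0,3],
  [0,0,5],
  [0,0,6],
  [0,0,6],
  [0,0,6],
], grip=[104,104,104,104,104], twist=[0,0,0,0,0])

```text
clock: 10.75
position: [0.489, 0.0564, 0.0467]
ee_rot: [-0.025, 0.707, 0.025, 0.707]
ft_force: [-0.4, 0.6, -0.9]
grip_width: 0.594
```

```bash
python3 - <<'E'
from h import *
go([.5187,.0624,.048],93.95)
jawpts('top'); jawpts('scene')
for n,a in(('scene',(slice(150,250),slice(300,430))),('top',(slice(140,240),slice(230,360)))):
    p,d,K,T=cam(n); cv2.imwrite(f'pics/{n}3z.png',cv2.resize(p[a],None,fx=6,fy=6,interpolation=cv2.INTER_CUBIC))
E
```

```text
t 10.75 pos [0.489  0.0564 0.0467] yang 94.03 tilt [-2.e-04  0.e+00 -1.e+00] off [-1.3  3.9 30.1] twist 0.08 grip 0.594 F [-0.4  0.6 -0.9]
top 84 end 0.1192
0.06 4 y 0.0063 0.0142 x [-0.0144 -0.0128 -0.011 ]
0.07 25 y -0.0207 0.0195 x [-0.0172 -0.0143 -0.0124]
0.08 19 y -0.0217 0.0221 x [-0.0166 -0.0149 -0.0134]
0.09 20 y -0.0226 0.0239 x [-0.0162 -0.0156 -0.014 ]
0.11 14 y -0.0093 0.0071 x [-0.0216 -0.0177 -0.0136]
scene 158 end 0.1189
0.03 21 y -0.0147 0.018 x [-0.0171 -0.0159 -0.0134]
0.04 12 y -0.0107 0.013 x [-0.0196 -0.0185 -0.0153]
0.05 21 y -0.0062 0.0092 x [-0.0205 -0.0196 -0.0177]
0.06 29 y -0.008 0.0161 x [-0.0171 -0.0142 -0.0113]
0.07 20 y -0.0151 0.0171 x [-0.016  -0.0153 -0.0108]
0.08 13 y -0.0174 0.0238 x [-0.0163 -0.0153 -0.0147]
0.09 21 y -0.0212 0.0254 x [-0.0175 -0.0163 -0.0136]
0.1 19 y -0.0206 0.0253 x [-0.0175 -0.0145 -0.0117]
```

View pics/scene3z.png

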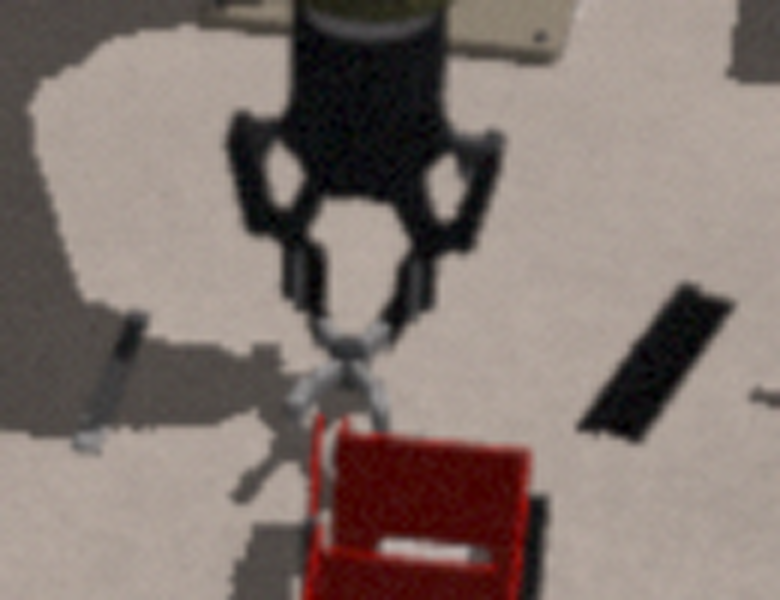

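View pics/top3z.png

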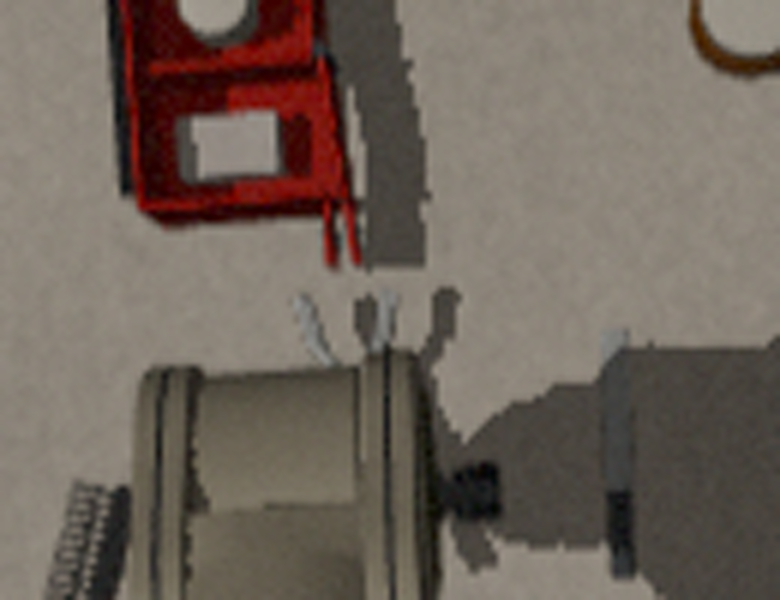

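send_rows([
  [-0.5,0,2],
  [-0.5,0,6],
  [-0.5,0,11],
  [-0.5,0,16],
  [-0.5,0,21],
], grip=[104,104,104,104,104], twist=[0,0,0,0,0])

```text
clock: 11.37
position: [0.5108, 0.058, 0.0473]
ee_rot: [-0.025, 0.707, 0.025, 0.707]
ft_force: [0.2, -0.6, -0.8]
grip_width: 0.595
```

send_rows([
  [0,0,4],
  [0,0,7],
  [0,0,9],
  [0,1,9],
  [0,2,9],
], grip=[104,104,104,104,104], twist=[0,0,0,0,0])

```text
clock: 11.78
position: [0.5188, 0.0605, 0.0472]
ee_rot: [-0.025, 0.707, 0.025, 0.707]
ft_force: [0.9, 0.5, -1.2]
grip_width: 0.595
```

```bash
python3 - <<'E'
from h import *
go([.5187,.0624,.048],93.95)
for n,a in(('scene',(slice(150,250),slice(300,430))),('top',(slice(140,240),slice(230,360)))):
    p,d,K,T=cam(n); cv2.imwrite(f'pics/{n}4z.png',cv2.resize(p[a],None,fx=6,fy=6,interpolation=cv2.INTER_CUBIC))
go([.5187,.0624,.048],93.95)
E
```

```text
t 11.78 pos [0.5188 0.0605 0.0472] yang 94.02 tilt [-2.e-04 -1.e-04 -1.e+00] off [-0.8  1.9  0. ] twist 0.07 grip 0.595 F [ 0.9  0.5 -1.2]
t 11.88 pos [0.5187 0.0608 0.0472] yang 94.05 tilt [-2.e-04  2.e-04 -1.e+00] off [-0.8  1.6  0.1] twist 0.1 grip 0.593 F [-0.6  0.1 -1.3]
```

View pics/scene4z.png

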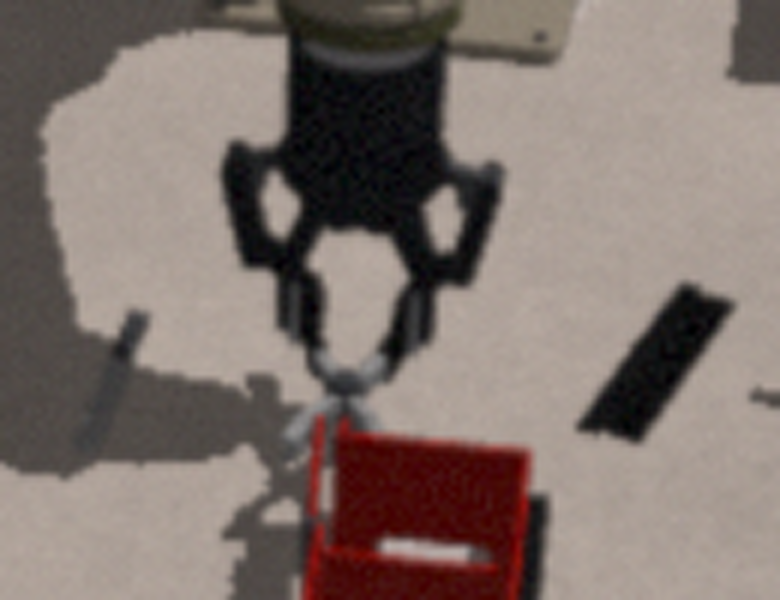

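View pics/top4z.png

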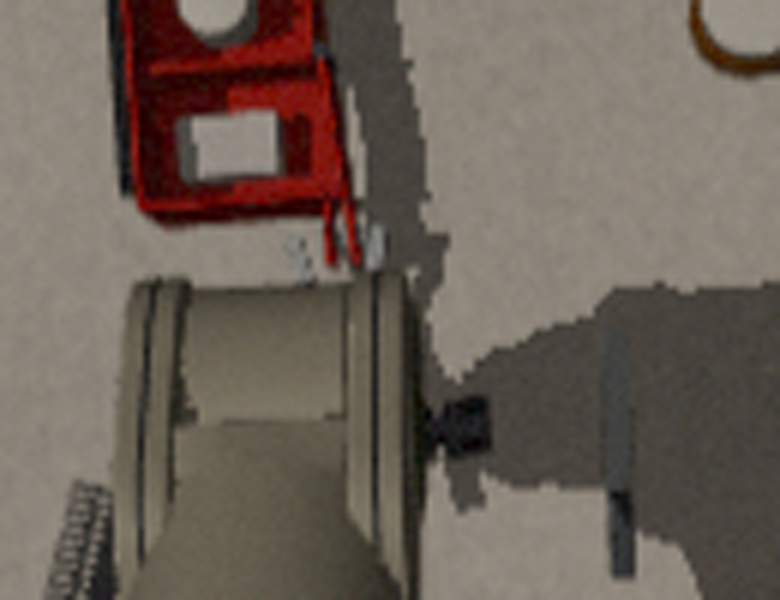

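send_rows([
  [-0.5,0,0],
  [-1,0,0],
  [-1,0,0],
  [-1,0,0],
  [-1,0,0],
], grip=[115,127,139,151,163], twist=[0,0,0,0,0], newtons=60)

```text
clock: 12.3
position: [0.5182, 0.0606, 0.048]
ee_rot: [-0.025, 0.707, 0.025, 0.706]
ft_force: [-0.9, 1.8, -0.9]
grip_width: 0.364
```

send_rows([
  [0,0,0],
  [0,0,0],
  [0,0,0],
  [0,0,0],
  [0,0,0],
], grip=[170,176,182,186,188], twist=[0,0,0,0,0])

```text
clock: 12.72
position: [0.5186, 0.0613, 0.0482]
ee_rot: [-0.025, 0.707, 0.025, 0.706]
ft_force: [-3.4, 3.9, -0.5]
grip_width: 0.268
```

```bash
python3 - <<'E'
from h import *
go([.5187,.0624,.048],93.95)
for n,a in(('scene',(slice(150,250),slice(300,430))),('top',(slice(140,240),slice(230,360)))):
    p,d,K,T=cam(n); cv2.imwrite(f'pics/{n}5z.png',cv2.resize(p[a],None,fx=6,fy=6,interpolation=cv2.INTER_CUBIC))
go([.5187,.0624,.048],93.95)
E
```

```text
t 12.72 pos [0.5186 0.0613 0.0482] yang 94.09 tilt [-6.e-04  7.e-04 -1.e+00] off [0.2 1.1 0.2] twist 0.14 grip 0.268 F [-3.4  3.9 -0.5]
t 12.82 pos [0.5186 0.0613 0.0482] yang 94.09 tilt [-5.e-04  7.e-04 -1.e+00] off [0.2 1.1 0.1] twist 0.14 grip 0.277 F [-3.8  3.8 -0.6]
```

View pics/scene5z.png

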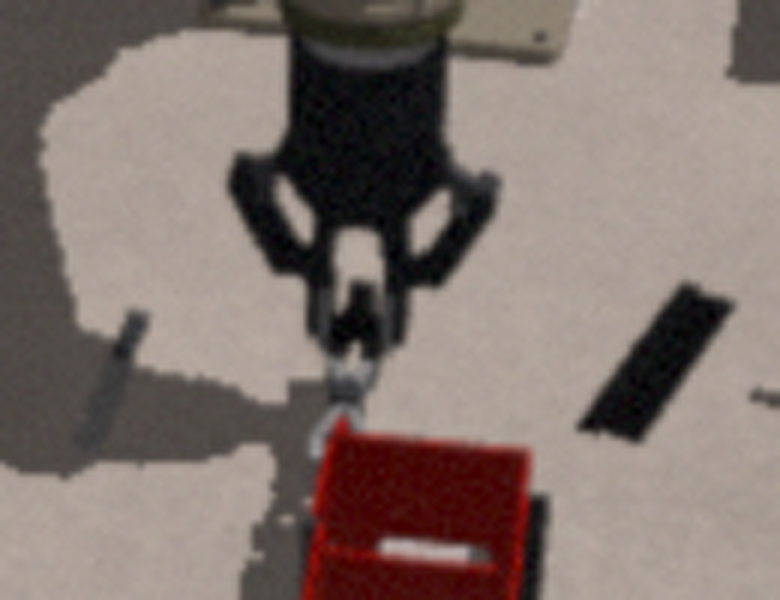

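View pics/top5z.png

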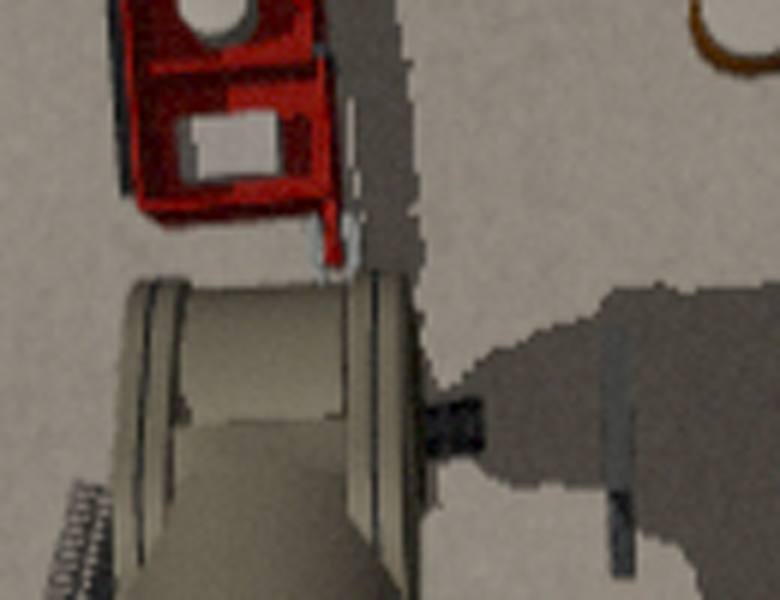

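send_rows([
  [0,0,0],
  [0,0,0],
  [0,0,0],
  [0,0,0],
  [0,0,0],
], grip=[175,160,145,132,120], twist=[0,0,0,0,0])

```text
clock: 13.23
position: [0.5191, 0.0601, 0.0483]
ee_rot: [-0.025, 0.707, 0.025, 0.707]
ft_force: [0.5, 0.6, -0.7]
grip_width: 0.533
```

send_rows([
  [0,0,0],
  [0,0,0],
  [0,0,0],
  [0,0,0],
  [0,0,0],
], grip=[112,106,102,102,102], twist=[0,0,0,0,0])

```text
clock: 13.65
position: [0.5189, 0.0605, 0.0482]
ee_rot: [-0.025, 0.707, 0.025, 0.707]
ft_force: [-0.9, 0.0, -1.5]
grip_width: 0.603
```

```bash
python3 - <<'E'
from h import *
go([.5187,.0624,.048],93.95)
for n,a in(('scene',(slice(150,250),slice(300,430))),('top',(slice(140,240),slice(230,360)))):
    p,d,K,T=cam(n); cv2.imwrite(f'pics/{n}6z.png',cv2.resize(p[a],None,fx=6,fy=6,interpolation=cv2.INTER_CUBIC))
hand()
E
```

```text
t 13.65 pos [0.5189 0.0605 0.0482] yang 94.04 tilt [ 0.e+00  1.e-04 -1.e+00] off [ 0.2  1.9 -0.1] twist 0.09 grip 0.603 F [-0.9  0.  -1.5]
-0.05 283 -0.0225 0.0229 x [-0.0152 -0.0095] [-0.0163 -0.0106]
-0.04 1695 -0.019 0.0199 x [-0.019 -0.018] [-0.019  -0.0182]
-0.03 1442 -0.0169 0.0181 x [-0.0189 -0.0181] [-0.019  -0.0182]
-0.02 1861 -0.0166 0.0177 x [-0.0193 -0.0181] [-0.0195 -0.0182]
-0.01 1806 -0.0166 0.018 x [-0.0196 -0.0181] [-0.0198 -0.0183]
0.0 1468 -0.0148 0.0164 x [-0.0188 -0.0178] [-0.0188 -0.0179]
0.01 1293 -0.0116 0.0136 x [-0.0182 -0.0174] [-0.0184 -0.0175]
0.02 1071 -0.0067 0.0088 x [-0.0177 -0.0138] [-0.0177 -0.0137]
0.03 1162 -0.0009 0.0032 x [-0.0141 -0.0133] [-0.0142 -0.0133]
0.04 434 -0.0 0.0 x [-0.0141 -0.0134] [-0.0138 -0.0116]
```

View pics/scene6z.png

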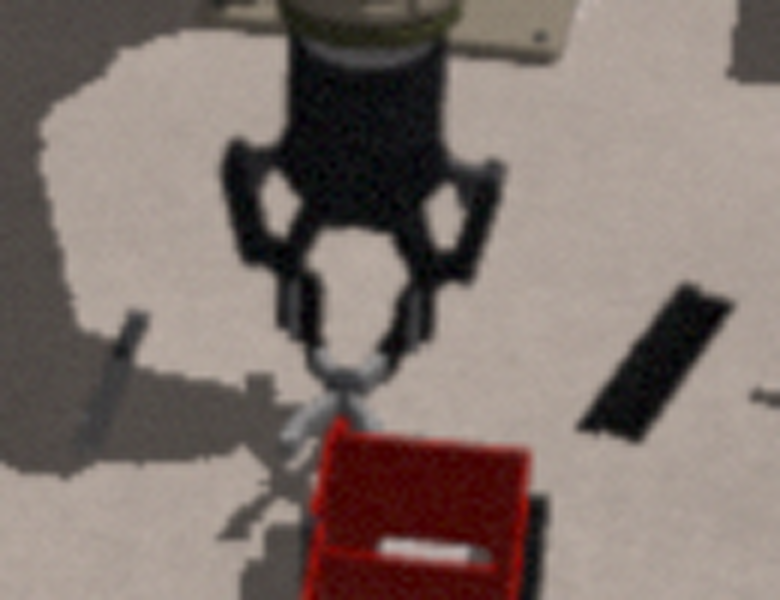

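View pics/top6z.png

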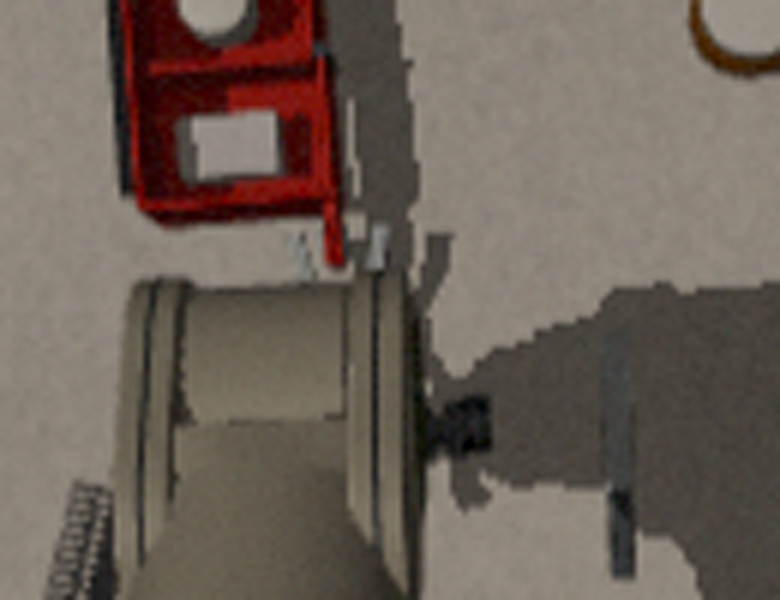

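send_rows([
  [0,0,-2],
  [0,0,-6],
  [0,0,-12],
  [0,0,-19],
  [0,0,-27],
], grip=[102,102,102,102,102], twist=[0,0,0,0,0])

```text
clock: 14.22
position: [0.4911, 0.0585, 0.0482]
ee_rot: [-0.025, 0.707, 0.025, 0.707]
ft_force: [0.4, 0.7, -1.7]
grip_width: 0.598
```

send_rows([
  [0,0,-9],
  [0,0,-19],
  [0,0,-29],
  [0,0,-39],
  [0,0,-45],
], grip=[102,102,102,102,102], twist=[0,0,0,0,0])

```text
clock: 14.63
position: [0.4455, 0.0554, 0.0482]
ee_rot: [-0.025, 0.707, 0.025, 0.706]
ft_force: [0.0, 0.1, -2.6]
grip_width: 0.6
```

send_rows([
  [1,0,-4],
  [5,0,-6],
  [11,0,-6],
  [18,0,-6],
  [25,0,-6],
], grip=[102,102,102,102,102], twist=[0,0,0,0,0])

```text
clock: 15.05
position: [0.4413, 0.055, 0.0224]
ee_rot: [-0.025, 0.707, 0.025, 0.707]
ft_force: [-0.1, 0.3, -1.8]
grip_width: 0.6
```

```bash
python3 - <<'E'
from h import *
go([.44,.0555,.003],93.95)
p=hand(); cv2.imwrite('pics/w7.png',p)
p,d,K,T=cam('top'); cv2.imwrite(f'pics/t7z.png',cv2.resize(p[120:250,220:400],None,fx=4.4,fy=4.4,interpolation=cv2.INTER_CUBIC))
E
```

```text
t 15.05 pos [0.4413 0.055  0.0224] yang 94.04 tilt [ 1.e-04 -2.e-04 -1.e+00] off [19.4  0.6 -1.3] twist 0.09 grip 0.6 F [-0.1  0.3 -1.8]
-0.04 1803 -0.0193 0.0206 x [-0.02   -0.0187] [-0.0201 -0.019 ]
-0.03 1497 -0.0166 0.0182 x [-0.02   -0.0192] [-0.0202 -0.0194]
-0.02 1769 -0.0163 0.018 x [-0.0204 -0.0193] [-0.0205 -0.0195]
-0.01 1742 -0.0165 0.0183 x [-0.0206 -0.0194] [-0.0207 -0.0195]
0.0 1404 -0.0148 0.0169 x [-0.02   -0.0191] [-0.0201 -0.0192]
0.01 1301 -0.0118 0.0142 x [-0.0196 -0.0187] [-0.0197 -0.0188]
0.02 1100 -0.0068 0.0091 x [-0.0191 -0.0154] [-0.0192 -0.0152]
0.03 1150 -0.0012 0.0039 x [-0.0155 -0.0146] [-0.0155 -0.0147]
0.04 537 -0.0002 0.0002 x [-0.0154 -0.0148] [-0.0152 -0.0132]
```

View pics/w7.png

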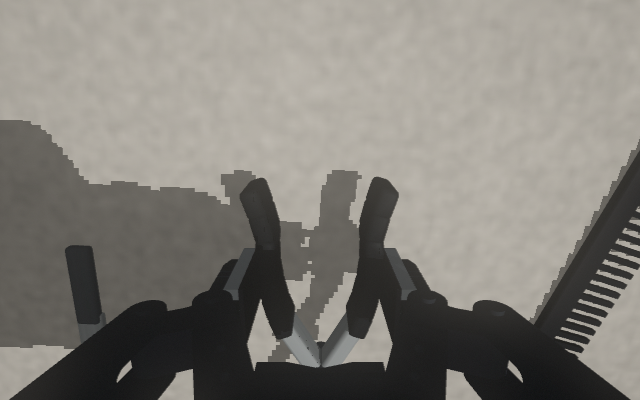

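View pics/t7z.png

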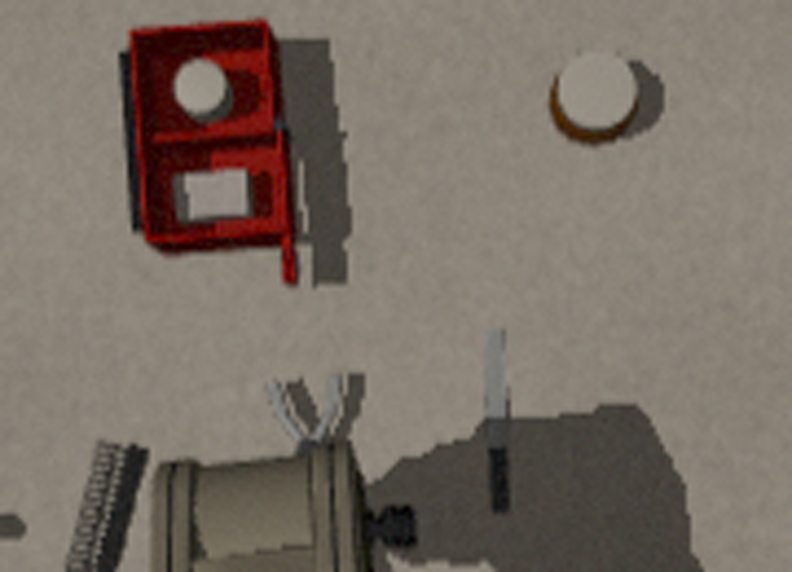

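send_rows([
  [5,0,0],
  [11,0,0],
  [16,0,0],
  [19,0,0],
  [20,0,0],
], grip=[102,102,102,102,102], twist=[0,0,0,0,0])

```text
clock: 15.57
position: [0.4409, 0.055, 0.003]
ee_rot: [-0.025, 0.707, 0.025, 0.706]
ft_force: [-4.4, -0.9, 14.1]
grip_width: 0.602
```

send_rows([
  [0,0,0],
  [0,0,0],
  [0,0,0],
  [0,0,0],
  [0,0,0],
], grip=[95,85,75,65,55], twist=[0,0,0,0,0])

```text
clock: 15.98
position: [0.4413, 0.0551, 0.0034]
ee_rot: [-0.025, 0.707, 0.025, 0.707]
ft_force: [-0.4, -0.3, 0.2]
grip_width: 0.787
```

send_rows([
  [0,0,0],
  [0,0,0],
  [0,0,0],
  [-5,0,0],
  [-15,0,0],
], grip=[35,20,10,10,10], twist=[0,0,0,0,0])

```text
clock: 16.4
position: [0.4404, 0.0547, 0.0181]
ee_rot: [-0.025, 0.707, 0.025, 0.706]
ft_force: [-0.4, 0.6, 0.4]
grip_width: 0.959
```

```bash
python3 - <<'E'
from h import *
go([.44,.0555,.003],93.95)
cv2.imwrite('pics/w8.png',cam('wrist')[0])
E
```

```text
t 16.4 pos [0.4404 0.0547 0.0181] yang 94.03 tilt [-1.7e-03 -9.0e-04 -1.0e+00] off [15.1  0.8 -0.3] twist 0.08 grip 0.959 F [-0.4  0.6  0.4]
```

View pics/w8.png

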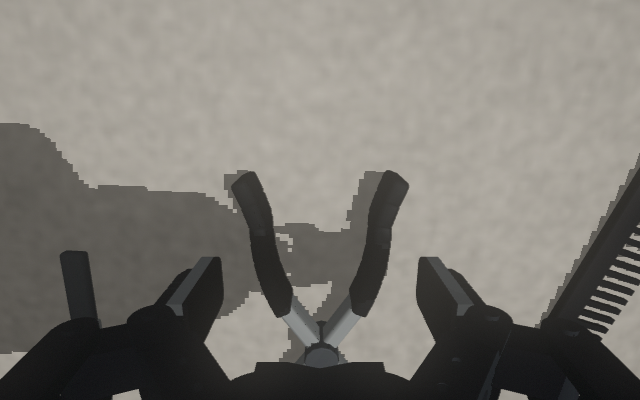

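send_rows([
  [-15,0,0],
  [-35,0,0],
  [-65,0,0],
  [-95,0,0],
  [-125,0,0],
], grip=[10,10,10,10,10], twist=[0,0,0,0,0])

```text
clock: 16.87
position: [0.441, 0.0547, 0.1453]
ee_rot: [-0.025, 0.706, 0.025, 0.707]
ft_force: [1.4, 0.6, -0.5]
grip_width: 0.958
```

send_rows([
  [-20,0,-5],
  [-40,0,-15],
  [-60,0,-25],
  [-75,0,-30],
  [-80,0,-30],
], grip=[10,10,10,10,10], twist=[0,0,0,0,0])

```text
clock: 17.28
position: [0.4115, 0.0529, 0.226]
ee_rot: [-0.024, 0.705, 0.026, 0.708]
ft_force: [0.7, 0.7, -0.1]
grip_width: 0.962
```

```bash
python3 - <<'E'
from h import *
go([.44,.0555,.003],93.95)
p,d,K,T=cam('wrist');cv2.imwrite('pics/w9.png',p)
X=pts(np.ones_like(d,bool),d,K,T); k=(X[:,0]>.35)&(X[:,0]<.57)&(X[:,1]>0)&(X[:,1]<.12)&(X[:,2]>.008)&(X[:,2]<.04)
Q=X[k]; print(Q.min(0),Q.max(0)); 
for b in np.arange(.38,.57,.02):
    m=(Q[:,0]>b)&(Q[:,0]<b+.02)
    if m.any(): print(b.round(2),np.percentile(Q[m][:,2],[50,90]).round(4))
p,d,K,T=cam('top'); cv2.imwrite('pics/t9.png',p)
p,d,K,T=cam('scene'); cv2.imwrite('pics/s9.png',p)
E
```

```text
t 17.28 pos [0.4115 0.0529 0.226 ] yang 94.02 tilt [ 0.0036  0.0026 -1.    ] off [223.1   0.   27.8] twist 0.07 grip 0.962 F [ 0.7  0.7 -0.1]
[0.39716371 0.01667213 0.00807269] [0.53813038 0.09209771 0.02450095]
0.38 [0.0203 0.0219]
0.4 [0.0213 0.0226]
0.42 [0.0216 0.0226]
0.44 [0.0214 0.0225]
0.46 [0.0176 0.0211]
0.48 [0.021  0.0225]
0.5 [0.0168 0.0183]
0.52 [0.0176 0.0186]
```

View pics/w9.png

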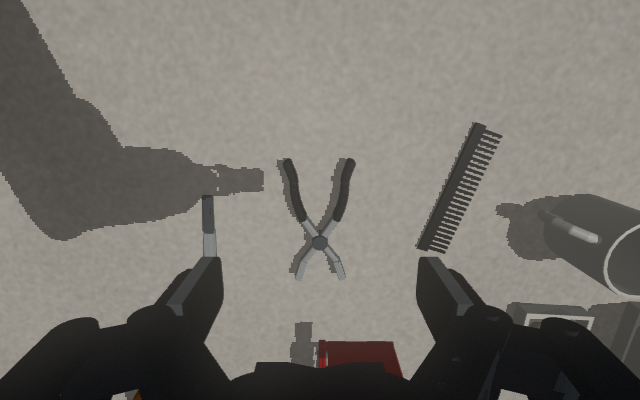

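View pics/s9.png

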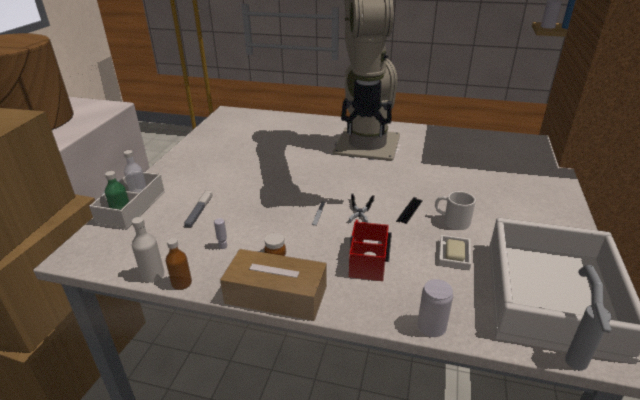

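View pics/t9.png

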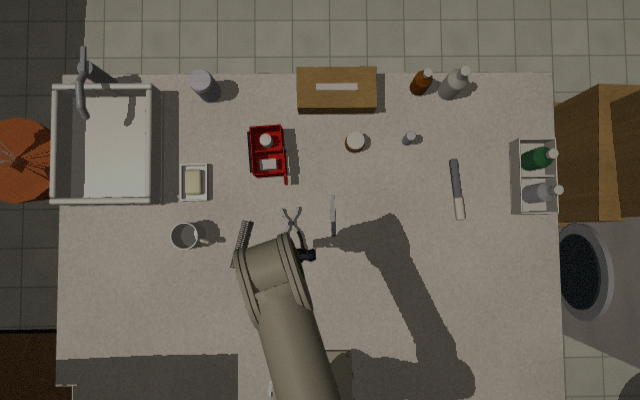

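```bash
python3 -c "
from workcell import manip; print(manip.hand_in())"
```

```text
the job is handed in; nothing more can be done
None
```

The stud is done up and the flap stays shut, and I handed the job in after about 17.5 s. I squeezed the two tabs with the pliers' jaws down to about 23 mm at the handles. I then let the jaws open, drew back and laid the pliers flat in front of the case.

- **Flap:** the pictures after release, after drawing back and at the end all show the tabs together. I never measured the flap angle.
- **Pliers:** they lie flat, with the handle tops about 22 mm above the counter along their length and the tips about 60 mm short of the tabs. The gripper is clear at 0.23 m, touching nothing.
- **Other things:** in the last scene and top pictures they look where they were at the start.
- **Slip in the grip:** the pliers sagged forward during the first quick carry, so I set them down on the counter to level them and took a tighter grip.
- **Forces:** the highest wrist-force reading I saw was about 15 N, while setting the pliers down.
- **Stud position:** the wrist and top cameras disagreed by about 2 mm sideways. I lined the jaws up by the top picture, and they closed cleanly.

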